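# Sort left-hand and right-hand pivot brackets

### The arm

A 6-joint arm with a two-finger parallel gripper is mounted at the origin on the work surface. World frame = base frame: x ahead of the robot, y to its left, z up, the work surface at z = 0. Lengths are in m, angles in degrees, forces in N, time in s.
With the tool pointing down it reaches from about 0.275 to 0.85 m from the base axis. Payload 19 kg.
Tool frame: the origin (TCP) lies on the centre line of the jaws, within the pads' length; the fingertips stand robot.finger_overhang ahead of it and the grasp point (between the pads) lies 2 mm behind it (robot.finger_overhang is the distance from the TCP to the fingertips, in m); y points along the fingers, x is the direction in which the jaws open and shut, and the axes are right-handed (so a half turn about y gives the same grasp; the last joint's range is limited). The gripper opens to 85 mm and grips with 20 to 120 N. Pads are 22 mm wide; open, the fingers measure 114 mm over their backs; the gripper's body (76 mm by 85 mm) begins 54 mm behind the grasp point. The pads swing forward as they close: fully open they stand 13 mm farther back than shut.
Start: joints at [-84.912, 8.623, 82.357, -0, 89.026, -7.678], TCP at [0.127, -0.561, 0.248] pointing down, gripper open.
Joint ranges: [-160.23, 160.23], [-39.13, 120.54], [6.94, 153.29], [-79.49, 259.48], [9.18, 160.14], [-161.06, 161.06]. Speed limits (degrees/s): [108.29, 108.29, 127.2, 172.46, 172.46, 172.46].

### API

Orientations are given as [roll, pitch, yaw] about the fixed x, y, z axes, in that order (R = Rz(yaw) Ry(pitch) Rx(roll)).
In Python, from workcell import robot gives the robot as it stands.
- The arm moves only by the shell command python3 -m pendant 'ROWS' [OPENING] [FORCE]. ROWS is JSON, a list of rows, each an object with "travel": the shift along the tool's x, y, z in cm, a list of three; "rot": the turn, a rotation vector about the tool's x, y, z in rad, a list of three. A call has 1 to 20 rows; each row is the pose to reach, as a shift and turn from the pose commanded when the call began, along the tool's axes at that moment; what a row does not reach only later rows make up. A row lasts 1/12 s, in which the tool goes at most 41.7 mm and 7.16 degrees, less where a joint would pass 70% of its speed; a pose out of reach is approached as far as the arm can. A call with a gripper value outside its range is refused whole. OPENING is the opening, from 0 (shut) to 1 (fully open), set as the call begins (- or left out, the last holds). The fingers move at their own pace and stop on an object; FORCE is the grip in N (left out, the last holds). Time passes only in rows, so rows that repeat a pose let the fingers close. It gives the time, the measured TCP pose, the force and the opening at its end, in the units of the state.
- robot.sense(): the state, without advancing time (a new reading comes with each control period).
- robot.camera(name): name is "scene" or "top" or "wrist"; returns a dict with "pixels" (384x512x3 uint8, red, green, blue), "camera_matrix" (3x3 intrinsics, pixels), "R" (3x3) and "t" (3): a world point X has camera coordinates R X + t. Camera axes: x right, y down, z forward; pixel columns grow to the right and rows downward; lengths in m; the calibration is good to about 2 mm. A picture is of the moment at which its call begins. There is no depth.
- robot.job_done(): hands the job in, once; it reports no verdict.
Trained networks look in the newest picture that a camera, given by its name, has taken for a name from the list of things; names that differ only in an ending like _2 or _b are one class to them, and where a whole thing is asked for, a point or a joint stands for the part that bears it (a point fixed in the world has none). Each returns a list of dicts, best first, with "p" (0 to 1); they miss things now and then, are a little off and sometimes report something else, mostly with a low value. They report only what shows in the picture. A call takes as long as a camera call. They do not tell look-alikes from the thing itself.
- robot.recognise(camera, thing): "bbox" ([centre column, centre row, width, height] in pixels, round what is visible of it).
The state is a dict: "t": time; "joint_pos": joint angles; "joint_velocities": joint speeds; "joint_efforts": joint torques, N m; "tcp_pos": TCP position; "ee_rot": TCP orientation; "ft_force": force on the tool from outside, world axes, zero at the start; "torque": the same for the moment, N m; "opening": opening from 0.0 (shut) to 1.0 (fully open).
Only numpy, scipy, OpenCV 4.12 (cv2) and the standard library are available. Lean on these libraries where they do the work, as an engineer would, in place of code of your own. Each camera call takes 0.05 s, during which the arm holds its last target.

### The job

Sort the four pivot brackets by handedness: the two left-hand ones into the blue bin and the two right-hand ones into the yellow bin, including the right-hand one that somebody put in the blue bin by mistake. (Left-hand: seen from above with the base plate down and the toe end pointing away from you, the toe sticks out to the left; right-hand is its mirror image.) Leave each bracket standing on its base plate flat on the bin's floor, not on the rim or on another bracket, and do not disturb the other things on the bench.

Things in the scene. Friction and masses are not known exactly. Their poses are not given: they have to be found in the camera images.
- left_a_center (a point): left-hand bracket, 0.16 kg: dark 80 x 24 x 5 mm base; on its midline a bright upright web (grip it) 80 long, 10 thick, top 42 mm above underside. From the last 26 mm at the +x end a flat dark toe sticks out to 46 mm from the midline at +y (left as seen from above, +x pointing away), with a red stub 14 mm high. Site: mid-web, 21 mm up; x along web, z up.
- left_b_center (a point): left-hand bracket, 0.16 kg: dark 80 x 24 x 5 mm base; on its midline a bright upright web (grip it) 80 long, 10 thick, top 42 mm above underside. From the last 26 mm at the +x end a flat dark toe sticks out to 46 mm from the midline at +y (left as seen from above, +x pointing away), with a red stub 14 mm high. Site: mid-web, 21 mm up; x along web, z up.
- right_a_center (a point): right-hand bracket, 0.16 kg: dark 80 x 24 x 5 mm base; on its midline a bright upright web (grip it) 80 long, 10 thick, top 42 mm above underside. From the last 26 mm at the +x end a flat dark toe sticks out to 46 mm from the midline at -y (right as seen from above, +x pointing away), with a red stub 14 mm high. Site: mid-web, 21 mm up; x along web, z up.
- right_b_center (a point): right-hand bracket, 0.16 kg: dark 80 x 24 x 5 mm base; on its midline a bright upright web (grip it) 80 long, 10 thick, top 42 mm above underside. From the last 26 mm at the +x end a flat dark toe sticks out to 46 mm from the midline at -y (right as seen from above, +x pointing away), with a red stub 14 mm high. Site: mid-web, 21 mm up; x along web, z up. Starts in the blue bin.
- bin_left: low blue open bin for left-hand brackets, fixed to the bench; origin in the centre of its underside, x and y along its short and long sides, z up. Outside 138 (x) x 228 (y) x 29 mm high, walls 4 mm, inner floor 4 mm above its underside (inside 130 x 220 mm). A right-hand bracket is in it at the start, web along its long side.
- bin_right: low yellow open bin for right-hand brackets, fixed to the bench; origin in the centre of its underside, x and y along its short and long sides, z up. Outside 138 (x) x 228 (y) x 29 mm high, walls 4 mm, inner floor 4 mm above its underside (inside 130 x 220 mm). It starts empty.
- pot: small white pot with red lid, 38 mm across, 49 mm high; origin under its centre. Leave it alone
- offcut: short white square-tube offcut standing up, 30 x 30 x 45 mm high; origin under its centre. Leave it alone
- screwdriver: screwdriver lying on the bench at the left; origin under it. Leave it alone
- mallet: hammer lying on the bench at the right; origin under it. Leave it alone
- tape: yellow tape measure, 65 x 35 x 60 mm high, at the left; origin under its centre. Leave it alone
- tin: blue grease tin with a pale label, 66 mm across, 75 mm high, at the right; origin under its centre. Leave it alone
Not all that is in view belongs to the job. What is shaped like the part that bears right_b_center but orange is not meant.

How it is judged:
By the outcome, as a careful person would: the job done as asked, in the order asked, and still so for the second after the job is handed in, with the robot touching nothing.
It also fails if it takes over 72 s, if anything falls off the work surface, if the arm or the gripper's body presses on something with over 40 N, if the wrist force passes 120 N, or if a joint passes its speed limit or range.

## Working session

There is one attempt and no reset: what is moved stays moved. The work goes in short steps, Python scripts to look and compute and a shell command to move; the robot and the scene stay as the last step left them, time stands still between calls to the robot, and variables do not carry over. Pictures are saved under pics/ and viewed, and the job is handed in when it is done.

```bash
mkdir -p pics; ls
python3 - <<'E'
from workcell import robot
import cv2, numpy as np
for n in ("scene","top","wrist"):
    c=robot.camera(n); cv2.imwrite(f"pics/{n}0.png",cv2.resize(c["pixels"][:,:,::-1],(800,600),interpolation=cv2.INTER_CUBIC))
    print(n,np.round(c["camera_matrix"],1).tolist(),np.round(c["R"],3).tolist(),np.round(c["t"],3).tolist())
    if n=="top":
        for th in ("left_a_center","right_a_center","bin_left","bin_right","pot","offcut"):
            for d in robot.recognise(n,th): print(th,round(d["p"],2),np.round(d["bbox"],0).tolist())
print(robot.sense()); print(robot.finger_overhang)
E
```

```text
pics
scene [[459.0, 0.0, 256.9], [0.0, 459.0, 194.8], [0.0, 0.0, 1.0]] [[0.68, 0.733, -0.002], [0.641, -0.596, -0.483], [-0.356, 0.327, -0.875]] [-0.243, -0.344, 1.992]
top [[379.3, 0.0, 257.5], [0.0, 379.3, 188.5], [0.0, 0.0, 1.0]] [[0.043, -0.999, 0.005], [-0.979, -0.043, -0.201], [0.201, 0.004, -0.98]] [-0.128, 0.459, 1.302]
left_a_center 0.8 [286.0, 204.0, 18.0, 22.0]
right_a_center 0.55 [237.0, 192.0, 20.0, 10.0]
bin_left 0.74 [282.0, 146.0, 68.0, 45.0]
bin_left 0.71 [348.0, 210.0, 66.0, 50.0]
bin_right 0.98 [190.0, 145.0, 66.0, 40.0]
bin_right 0.71 [237.0, 193.0, 22.0, 16.0]
pot 0.64 [192.0, 200.0, 14.0, 8.0]
offcut 0.4 [262.0, 208.0, 8.0, 9.0]
wrist [[320.2, 0.0, 253.6], [0.0, 320.2, 192.8], [0.0, 0.0, 1.0]] [[0.22, -0.975, -0.001], [-0.94, -0.213, 0.267], [-0.26, -0.058, -0.964]] [-0.574, -0.036, 0.38]
{'t': 0.45, 'joint_pos': array([-8.49123570e+01,  8.62528106e+00,  8.23598182e+01,  6.81004189e-04,
        8.90268651e+01, -7.67850515e+00]), 'joint_velocities': array([-0.07587506, -0.03852022, -0.01777731, -0.0905154 , -0.05255063,
       -0.13354226]), 'joint_efforts': array([-2.64777947e-03, -7.12190938e+01, -5.70633888e+01, -1.97149197e-04,
        2.21309354e-03,  7.02301099e-05]), 'tcp_pos': array([ 0.1270306 , -0.56074408,  0.24821912]), 'ee_rot': array([-8.99977266e+01,  1.17660905e-02, -7.72338632e+01]), 'ft_force': array([-0.31381624, -0.74165522,  0.18700749]), 'torque': array([ 0.02886389, -0.04129113, -0.00945133]), 'opening': 1.0047353511259278}
0.017
```

View pictures.

View pics/top0.png

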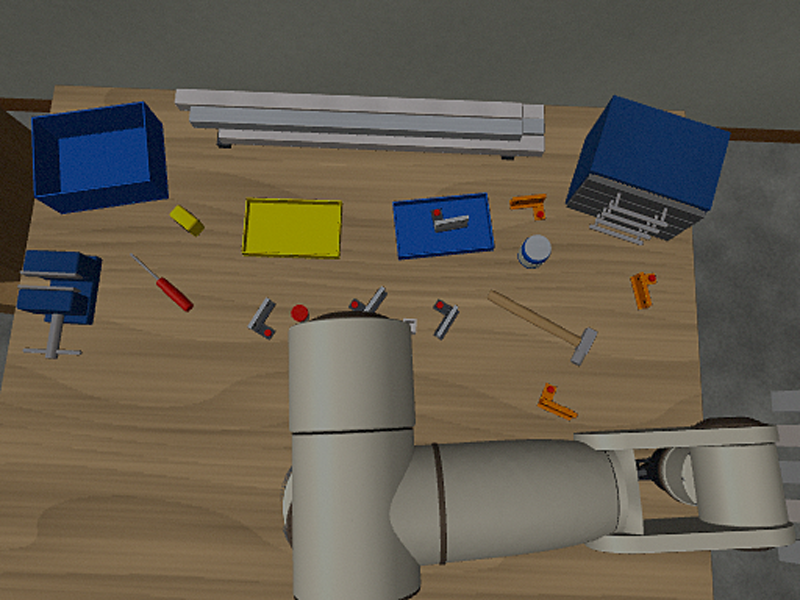

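View pics/scene0.png

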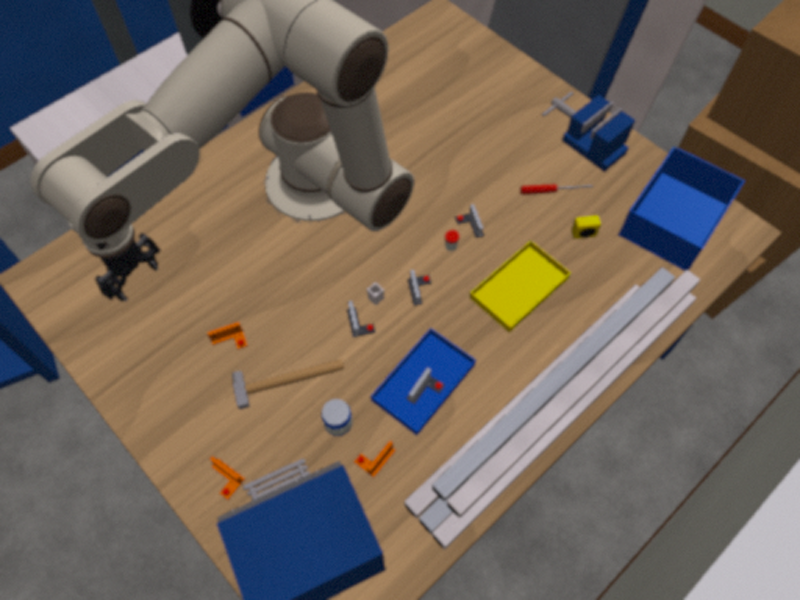

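View pics/wrist0.png

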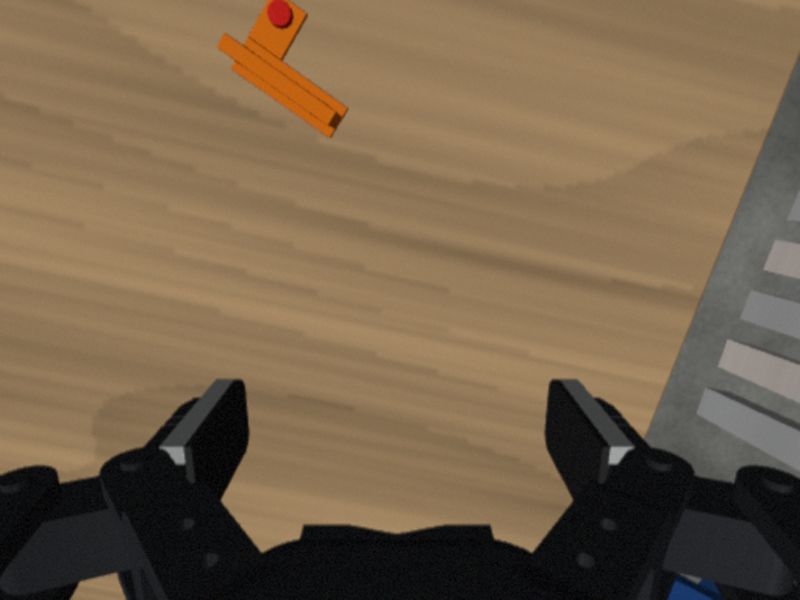

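```bash
cat > h.py <<'E'
from workcell import robot
import cv2, numpy as np
def unproj(c,uv,z):
    K=np.array(c["camera_matrix"]);R=np.array(c["R"]);t=np.array(c["t"])
    d=R.T@np.linalg.solve(K,[uv[0],uv[1],1]); o=-R.T@t
    return o+d*(z-o[2])/d[2]
def proj(c,X):
    p=np.array(c["camera_matrix"])@(np.array(c["R"])@np.array(X)+c["t"]); return p[:2]/p[2]
def save(c,name,crop=None,s=None):
    im=c["pixels"][:,:,::-1]
    if crop: x0,y0,x1,y1=crop; im=im[y0:y1,x0:x1]
    h,w=im.shape[:2]; s=s or min(800/w,600/h)
    cv2.imwrite(name,cv2.resize(im,None,fx=s,fy=s,interpolation=cv2.INTER_CUBIC))
E
python3 - <<'E'
from h import *
c=robot.camera("top")
s=1.5625
pts={"yel":[(248,198),(342,200),(340,259),(242,255)],"blu":[(393,203),(487,194),(494,249),(400,260)]}
for k,v in pts.items():
    P=np.array([unproj(c,(a/s,b/s),.029)[:2] for a,b in v]); print(k,P.round(3).tolist(),P.mean(0).round(3))
for k,p in {"b1":(262,315),"b2":(372,303),"b3":(449,322),"b4":(452,222),"pot":(300,313),"off":(410,325),"tin":(537,245)}.items(): print(k,unproj(c,(p[0]/s,p[1]/s),.042).round(3))
save(c,"pics/top1.png",(140,110,340,240))
E
```

```text
yel [[0.686, 0.27], [0.691, 0.046], [0.546, 0.041], [0.546, 0.27]] [0.617 0.157]
blu [[0.689, -0.076], [0.722, -0.3], [0.586, -0.318], [0.55, -0.099]] [ 0.637 -0.198]
b1 [0.404 0.208 0.042]
b2 [ 0.442 -0.04   0.042]
b3 [ 0.406 -0.216  0.042]
b4 [ 0.644 -0.217  0.042]
pot [0.412 0.122 0.042]
off [ 0.396 -0.128  0.042]
tin [ 0.597 -0.416  0.042]
```

View pics/top1.png

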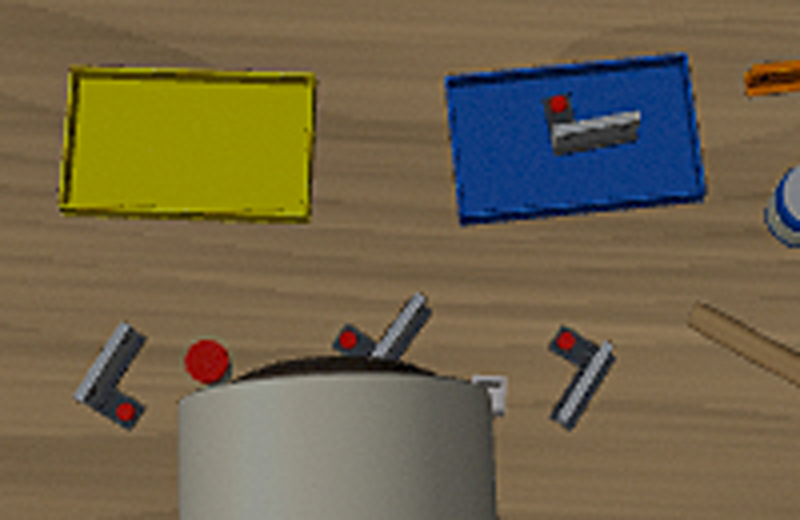

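```bash
python3 -m pendant '[{"travel":[-43.4,-15.2,53.2],"rot":[0,0.223,0]},{"travel":[-43.4,-15.2,53.2],"rot":[0,0.223,0]},{"travel":[-43.4,-15.2,53.2],"rot":[0,0.223,0]},{"travel":[-43.4,-15.2,53.2],"rot":[0,0.223,0]},{"travel":[-43.4,-15.2,53.2],"rot":[0,0.223,0]},{"travel":[-43.4,-15.2,53.2],"rot":[0,0.223,0]},{"travel":[-43.4,-15.2,53.2],"rot":[0,0.223,0]},{"travel":[-43.4,-15.2,53.2],"rot":[0,0.223,0]},{"travel":[-43.4,-15.2,53.2],"rot":[0,0.223,0]},{"travel":[-43.4,-15.2,53.2],"rot":[0,0.223,0]},{"travel":[-43.4,-15.2,53.2],"rot":[0,0.223,0]},{"travel":[-43.4,-15.2,53.2],"rot":[0,0.223,0]},{"travel":[-43.4,-15.2,53.2],"rot":[0,0.223,0]},{"travel":[-43.4,-15.2,53.2],"rot":[0,0.223,0]},{"travel":[-43.4,-15.2,53.2],"rot":[0,0.223,0]},{"travel":[-43.4,-15.2,53.2],"rot":[0,0.223,0]},{"travel":[-43.4,-15.2,53.2],"rot":[0,0.223,0]},{"travel":[-43.4,-15.2,53.2],"rot":[0,0.223,0]},{"travel":[-43.4,-15.2,53.2],"rot":[0,0.223,0]},{"travel":[-43.4,-15.2,53.2],"rot":[0,0.223,0]}]' 0.5 60
python3 - <<'E'
from h import *
s=robot.sense(); print(s["t"],s["tcp_pos"],s["ee_rot"],s["joint_pos"])
c=robot.camera("wrist"); save(c,"pics/w1.png")
import pickle; pickle.dump(c,open("w1.pkl","wb"))
for th in ("left_a_center","right_a_center"):
    for d in robot.recognise("wrist",th): print(th,round(d["p"],2),np.round(d["bbox"],0).tolist())
E
```

```text
t: 2.17
tcp_pos: [0.5499, -0.02, 0.4]
ee_rot: [-90.0, 0.0, -90.0]
ft_force: [-0.3, -0.4, 0.2]
opening: 0.499
2.1667 [ 0.54985545 -0.02002839  0.40002279] [-9.00319735e+01  3.19102999e-04 -8.99829802e+01] [-1.01066646e+01  5.43429313e+00  6.86181237e+01 -5.51921610e-03
  1.05979115e+02  7.98747976e+01]
left_a_center 0.67 [363.0, 227.0, 40.0, 58.0]
right_a_center 0.93 [258.0, 209.0, 52.0, 57.0]
```

View pics/w1.png

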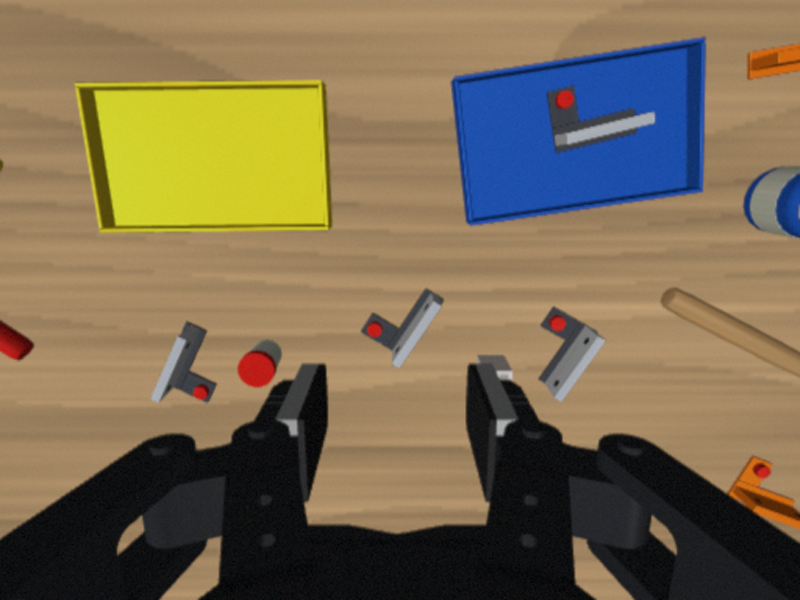

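Run:
```python
from h import *
import pickle; c=pickle.load(open("w1.pkl","rb"))
im=c["pixels"][:,:,::-1]
out=[]
for (x,y) in [(90,200),(225,180),(335,190),(350,50)]:
    t=cv2.resize(im[y:y+65,x:x+75],None,fx=5.33,fy=4.6,interpolation=cv2.INTER_CUBIC)
    t=cv2.resize(im[y:y+56,x:x+75],(400,299),interpolation=cv2.INTER_CUBIC); out.append(t)
cv2.imwrite("pics/crops.png",np.vstack([np.hstack(out[:2]),np.hstack(out[2:])]))
```

```text
(no output)
```

View pics/crops.png

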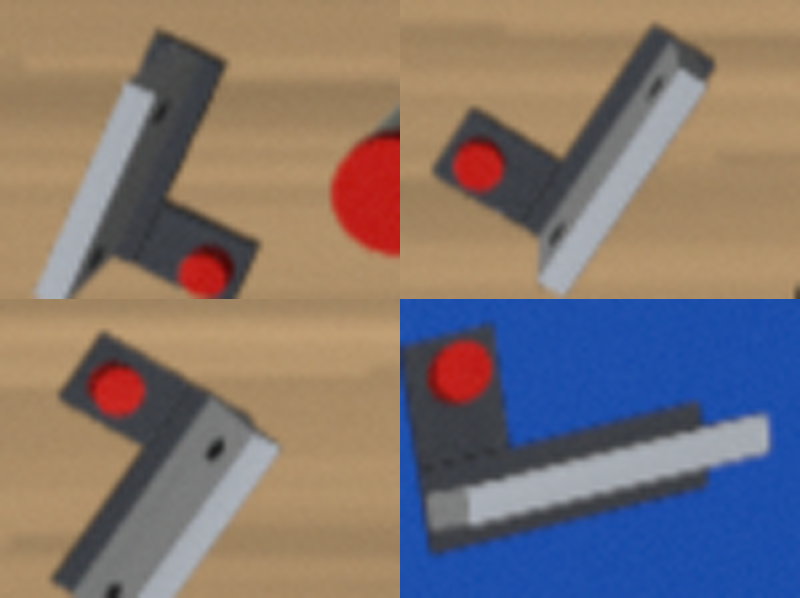

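```bash
cat >> h.py <<'E'
def webs(c,boxes,zs,thr=None):
    im=c["pixels"].astype(int); V=im.max(2); S=im.max(2)-im.min(2)
    for (x0,y0,x1,y1),z in zip(boxes,zs):
        v=V[y0:y1,x0:x1]; s=S[y0:y1,x0:x1]
        m=((s<40)&(v>(thr or 140))).astype(np.uint8)
        n,l,st,_=cv2.connectedComponentsWithStats(m); k=1+np.argmax(st[1:,4]); 
        p=np.argwhere(l==k)[:,::-1]+[x0,y0]
        P=np.array([unproj(c,q,z)[:2] for q in p])
        r=cv2.minAreaRect((P*1000).astype(np.float32)); b=cv2.boxPoints(r)
        mu=P.mean(0); w,vv=np.linalg.eigh(np.cov((P-mu).T)); d=vv[:,1]
        a=np.degrees(np.arctan2(d[1],d[0]))%180
        print("n",len(p),"mean",mu.round(4),"rectc",np.round(r[0],1),"size",np.round(r[1],1),"web angle",a.round(1))
E
python3 - <<'E'
from h import *
import pickle; c=pickle.load(open("w1.pkl","rb"))
im=c["pixels"]; print(im[225,112],im[225,368+0], im[210,262])
bx=[(93,205,140,262),(228,182,290,240),(340,195,390,258),(350,50,425,100)]
for t in (120,140,155): webs(c,bx,[.042,.042,.042,.046],t)
s=1.5625
for k,v,z in (("yel",[(76,84),(323,81),(330,229),(101,232)],.029),("blu",[(453,77),(705,38),(703,190),(470,223)],.029)):
    P=np.array([unproj(c,((a)/s,(b)/s),z)[:2] for a,b in v]); print(k,P.round(3).tolist(),P.mean(0).round(4))
    d=P[0]-P[1]+P[3]-P[2]; e=P[0]-P[3]+P[1]-P[2]; print(np.degrees(np.arctan2(-d[0],d[1])),np.degrees(np.arctan2(e[1],e[0])),np.linalg.norm(d)/2,np.linalg.norm(e)/2)
# red stubs
hsv=cv2.cvtColor(im,cv2.COLOR_RGB2HSV); m=(((hsv[...,0]<6)|(hsv[...,0]>174))&(hsv[...,1]>180)&(hsv[...,2]>120)).astype(np.uint8)
n,l,st,ce=cv2.connectedComponentsWithStats(m)
for i in range(1,n):
    if st[i,4]>30: print(st[i,4],ce[i].round(1),unproj(c,ce[i],.014).round(3))
E
```

```text
[166 171 179] [121 123 122] [117 118 119]
n 285 mean [0.4079 0.2199] rectc [407.  219.9] size [11.  80.4] web angle 152.4
n 376 mean [ 0.4464 -0.0383] rectc [447.6 -36.2] size [18.  80.6] web angle 147.4
n 553 mean [ 0.4122 -0.2067] rectc [ 412.1 -203.6] size [28.3 81.6] web angle 151.8
n 445 mean [ 0.6457 -0.21  ] rectc [ 645.2 -208.7] size [10.  88.7] web angle 103.5
n 268 mean [0.4077 0.2202] rectc [407.  220.8] size [ 9.8 79.6] web angle 152.3
n 315 mean [ 0.446  -0.0394] rectc [445.4 -39.1] size [10.5 79.9] web angle 147.8
n 300 mean [ 0.4081 -0.2101] rectc [ 407.7 -210. ] size [10.7 80.7] web angle 150.1
n 391 mean [ 0.6466 -0.2135] rectc [ 646.7 -213.2] size [ 9.7 79.3] web angle 103.5
n 257 mean [0.4071 0.2207] rectc [406.6 220.9] size [ 9.4 78.8] web angle 152.2
n 283 mean [ 0.4456 -0.0392] rectc [445. -39.] size [ 9.9 78.8] web angle 147.8
n 282 mean [ 0.4079 -0.2103] rectc [ 407.3 -210. ] size [10.2 79.9] web angle 150.3
n 366 mean [ 0.6466 -0.2143] rectc [ 646.4 -213.4] size [ 9.4 79. ] web angle 103.6
yel [[0.685, 0.276], [0.688, 0.048], [0.552, 0.046], [0.549, 0.274]] [0.6186 0.1612]
0.6858861175384247 0.6551110402521332 0.22791652736710571 0.13614340130184283
blu [[0.691, -0.071], [0.724, -0.297], [0.59, -0.317], [0.558, -0.092]] [ 0.6407 -0.1946]
8.104256816940081 8.716154168652583 0.22783020094544004 0.13513024499820564
97 [360.9  63.1] [ 0.674 -0.18   0.014]
65 [356.5 206.6] [ 0.449 -0.192  0.014]
59 [239.1 210.6] [0.442 0.005 0.014]
130 [  5.6 222.1] [0.421 0.404 0.014]
399 [163.5 236.2] [0.396 0.136 0.014]
48 [127.5 251. ] [0.368 0.202 0.014]
55 [487.6 301.7] [ 0.266 -0.448  0.014]
```

```bash
python3 -m pendant '[{"travel":[19.35,29,9.66],"rot":[0,-1.806,0]},{"travel":[19.35,29,9.66],"rot":[0,-1.806,0]},{"travel":[19.35,29,9.66],"rot":[0,-1.806,0]},{"travel":[19.35,29,9.66],"rot":[0,-1.806,0]},{"travel":[19.35,29,9.66],"rot":[0,-1.806,0]},{"travel":[19.35,29,9.66],"rot":[0,-1.806,0]},{"travel":[19.35,29,9.66],"rot":[0,-1.806,0]},{"travel":[19.35,29,9.66],"rot":[0,-1.806,0]},{"travel":[19.35,29,9.66],"rot":[0,-1.806,0]},{"travel":[19.35,29,9.66],"rot":[0,-1.806,0]},{"travel":[19.35,29,9.66],"rot":[0,-1.806,0]},{"travel":[19.35,29,9.66],"rot":[0,-1.806,0]},{"travel":[19.35,29,9.66],"rot":[0,-1.806,0]},{"travel":[19.35,29,9.66],"rot":[0,-1.806,0]},{"travel":[19.35,29,9.66],"rot":[0,-1.806,0]},{"travel":[19.35,29,9.66],"rot":[0,-1.806,0]},{"travel":[19.35,31,9.66],"rot":[0,-1.806,0]},{"travel":[19.35,33,9.66],"rot":[0,-1.806,0]},{"travel":[19.35,35,9.66],"rot":[0,-1.806,0]},{"travel":[19.35,36.4,9.66],"rot":[0,-1.806,0]}]' 0.5 60
python3 - <<'E'
from h import *
c=robot.camera("wrist"); save(c,"pics/w2.png")
E
```

```text
t: 3.98
tcp_pos: [0.6456, -0.2139, 0.0347]
ee_rot: [-89.9, 0.1, 13.3]
ft_force: [-0.6, -0.1, -0.5]
opening: 0.498
```

View pics/w2.png

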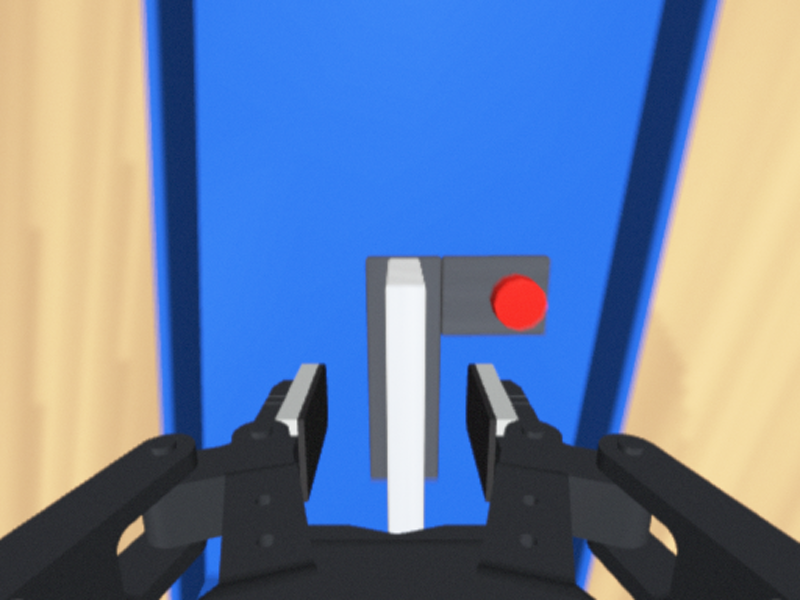

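```bash
python3 -m pendant '[{"travel":[0,0,0],"rot":[0,0,0]},{"travel":[0,0,0],"rot":[0,0,0]},{"travel":[0,0,0],"rot":[0,0,0]},{"travel":[0,0,0],"rot":[0,0,0]},{"travel":[0,0,0],"rot":[0,0,0]},{"travel":[0,0,0],"rot":[0,0,0]},{"travel":[0,0,0],"rot":[0,0,0]},{"travel":[0,0,0],"rot":[0,0,0]}]' 0 60
```

```text
t: 4.7
tcp_pos: [0.6472, -0.2138, 0.0378]
ee_rot: [-90.1, -0.1, 13.5]
ft_force: [0.6, -0.7, 7.1]
opening: 0.101
```

```bash
python3 -m pendant '[{"travel":[0,-2,0],"rot":[0,0,0]},{"travel":[0,-5,0],"rot":[0,0,0]},{"travel":[0,-8,0],"rot":[0,0,0]},{"travel":[5.51,-8,42.53],"rot":[0,0.223,0]},{"travel":[5.51,-8,42.53],"rot":[0,0.223,0]},{"travel":[5.51,-8,42.53],"rot":[0,0.223,0]},{"travel":[5.51,-8,42.53],"rot":[0,0.223,0]},{"travel":[5.51,-8,42.53],"rot":[0,0.223,0]},{"travel":[5.51,-8,42.53],"rot":[0,0.223,0]},{"travel":[5.51,-8,42.53],"rot":[0,0.223,0]},{"travel":[5.51,-8,42.53],"rot":[0,0.223,0]},{"travel":[5.51,-8,42.53],"rot":[0,0.223,0]},{"travel":[5.51,-8,42.53],"rot":[0,0.223,0]},{"travel":[5.51,-8,42.53],"rot":[0,0.223,0]},{"travel":[5.51,-8,42.53],"rot":[0,0.223,0]},{"travel":[5.51,-8,42.53],"rot":[0,0.223,0]},{"travel":[5.51,-8,42.53],"rot":[0,0.223,0]},{"travel":[5.51,-8,42.53],"rot":[0,0.223,0]},{"travel":[5.51,-8,42.53],"rot":[0,0.223,0]}]'
python3 - <<'E'
from h import *
c=robot.camera("wrist"); save(c,"pics/w3.png"); s=robot.sense(); print(s["tcp_pos"],s["ee_rot"],s["ft_force"])
E
```

```text
t: 6.28
tcp_pos: [0.6014, 0.2118, 0.1165]
ee_rot: [-90.0, -0.0, 0.6]
ft_force: [0.4, -0.1, -1.4]
opening: 0.104
[0.60137188 0.2119919  0.11646015] [-8.99951113e+01 -6.54720344e-03  6.09341734e-01] [ 0.74147124 -0.63732549 -1.80197491]
```

View pics/w3.png

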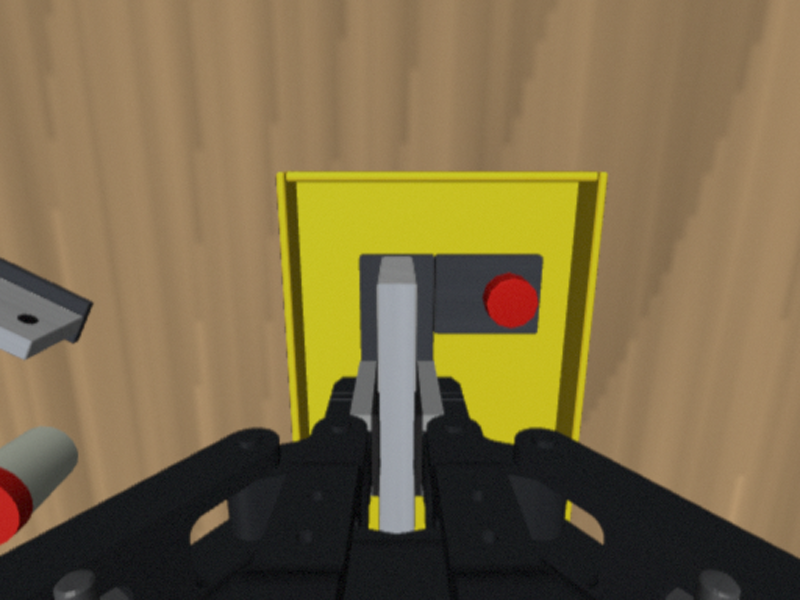

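```bash
python3 -m pendant '[{"travel":[0,3,0],"rot":[0,0,0]},{"travel":[0,5.5,0],"rot":[0,0,0]},{"travel":[0,7,0],"rot":[0,0,0]},{"travel":[0,7.7,0],"rot":[0,0,0]},{"travel":[0,7.8,0],"rot":[0,0,0]},{"travel":[0,7.8,0],"rot":[0,0,0]},{"travel":[0,7.8,0],"rot":[0,0,0]}]'
python3 -m pendant '[{"travel":[0,0,0],"rot":[0,0,0]},{"travel":[0,0,0],"rot":[0,0,0]},{"travel":[0,0,0],"rot":[0,0,0]},{"travel":[0,0,0],"rot":[0,0,0]},{"travel":[0,0,0],"rot":[0,0,0]},{"travel":[0,-3,0],"rot":[0,0,0]},{"travel":[0,-6,0],"rot":[0,0,0]},{"travel":[0,-9,0],"rot":[0,0,0]},{"travel":[0,-10,0],"rot":[0,0,0]},{"travel":[0,-10,0],"rot":[0,0,0]}]' 0.5
python3 - <<'E'
from h import *
c=robot.camera("wrist"); save(c,"pics/w4.png"); s=robot.sense(); print(s["tcp_pos"],s["ee_rot"],s["ft_force"])
E
```

```text
t: 6.92
tcp_pos: [0.6015, 0.2127, 0.039]
ee_rot: [-90.0, -0.0, 0.7]
ft_force: [0.6, 0.4, -1.8]
opening: 0.11
t: 7.75
tcp_pos: [0.6023, 0.2133, 0.1417]
ee_rot: [-89.9, -0.3, 0.7]
ft_force: [0.5, 0.6, -0.5]
opening: 0.497
[0.60154245 0.21310627 0.13947432] [-89.96714482  -0.12738536   0.69041076] [ 0.35964304 -0.4982622  -0.63708823]
```

View pics/w4.png

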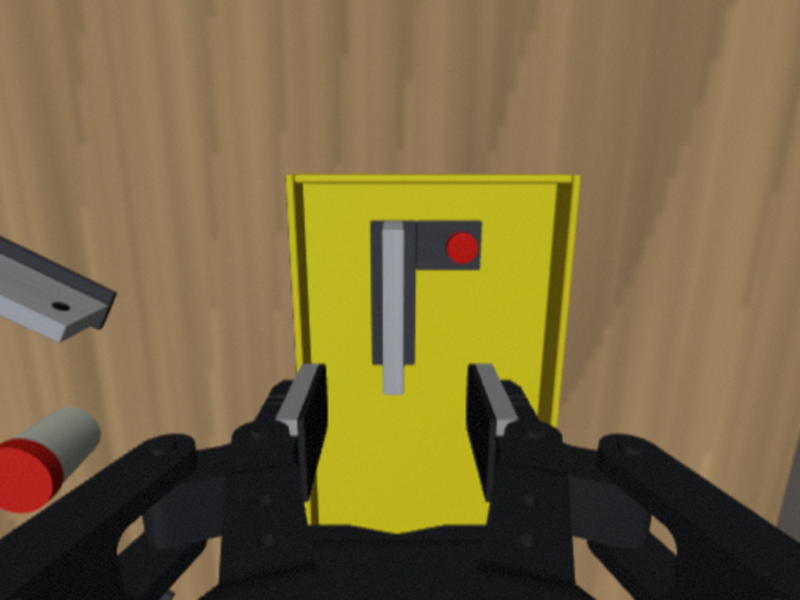

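```bash
python3 -m pendant '[{"travel":[-15.86,3.5,-25.01],"rot":[0,-0.997,0]},{"travel":[-15.86,3.5,-25.01],"rot":[0,-0.997,0]},{"travel":[-15.86,3.5,-25.01],"rot":[0,-0.997,0]},{"travel":[-15.86,3.5,-25.01],"rot":[0,-0.997,0]},{"travel":[-15.86,3.5,-25.01],"rot":[0,-0.997,0]},{"travel":[-15.86,3.5,-25.01],"rot":[0,-0.997,0]},{"travel":[-15.86,3.5,-25.01],"rot":[0,-0.997,0]},{"travel":[-15.86,3.5,-25.01],"rot":[0,-0.997,0]},{"travel":[-15.86,3.5,-25.01],"rot":[0,-0.997,0]},{"travel":[-15.86,3.5,-25.01],"rot":[0,-0.997,0]},{"travel":[-15.86,3.5,-25.01],"rot":[0,-0.997,0]},{"travel":[-15.86,5.5,-25.01],"rot":[0,-0.997,0]},{"travel":[-15.86,8,-25.01],"rot":[0,-0.997,0]},{"travel":[-15.86,9.8,-25.01],"rot":[0,-0.997,0]},{"travel":[-15.86,10.2,-25.01],"rot":[0,-0.997,0]},{"travel":[-15.86,10.2,-25.01],"rot":[0,-0.997,0]}]'
python3 - <<'E'
from h import *
c=robot.camera("wrist"); save(c,"pics/w5.png"); s=robot.sense(); print(s["tcp_pos"],s["ee_rot"],s["ft_force"])
E
```

```text
t: 9.13
tcp_pos: [0.445, -0.0382, 0.0352]
ee_rot: [-89.8, 0.0, 57.8]
ft_force: [-0.4, -0.5, -0.5]
opening: 0.501
[ 0.44566027 -0.0384224   0.03631242] [-8.99406667e+01  8.17170874e-03  5.77796388e+01] [ 0.26412782 -0.55266201  0.95475671]
```

View pics/w5.png

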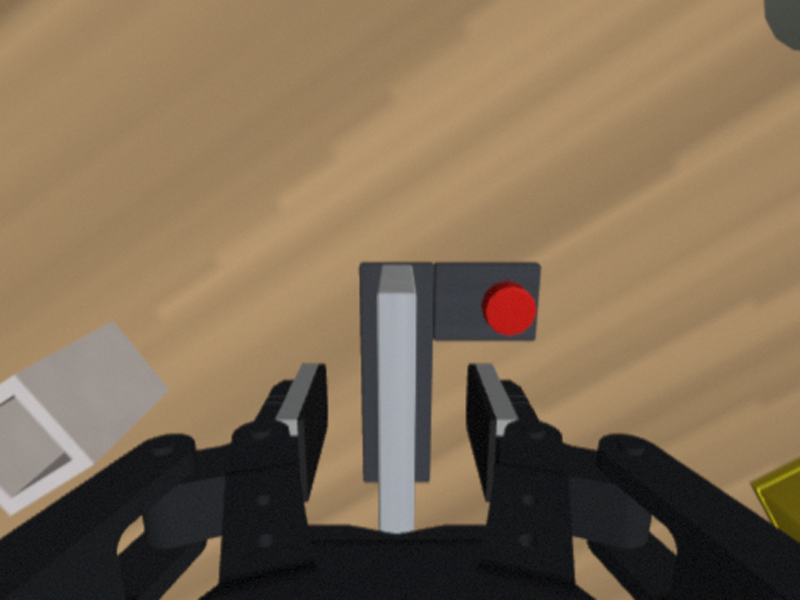

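```bash
python3 -m pendant '[{"travel":[0,0,0],"rot":[0,0,0]},{"travel":[0,0,0],"rot":[0,0,0]},{"travel":[0,0,0],"rot":[0,0,0]},{"travel":[0,0,0],"rot":[0,0,0]},{"travel":[0,0,0],"rot":[0,0,0]},{"travel":[0,0,0],"rot":[0,0,0]},{"travel":[0,0,0],"rot":[0,0,0]},{"travel":[0,-2,0],"rot":[0,0,0]},{"travel":[0,-5,0],"rot":[0,0,0]},{"travel":[0,-8,0],"rot":[0,0,0]},{"travel":[20.87,-8,-5.37],"rot":[0,0.997,0]},{"travel":[20.87,-8,-5.37],"rot":[0,0.997,0]},{"travel":[20.87,-8,-5.37],"rot":[0,0.997,0]},{"travel":[20.87,-8,-5.37],"rot":[0,0.997,0]},{"travel":[20.87,-8,-5.37],"rot":[0,0.997,0]},{"travel":[20.87,-8,-5.37],"rot":[0,0.997,0]},{"travel":[20.87,-8,-5.37],"rot":[0,0.997,0]},{"travel":[20.87,-8,-5.37],"rot":[0,0.997,0]},{"travel":[20.87,-8,-5.37],"rot":[0,0.997,0]},{"travel":[20.87,-8,-5.37],"rot":[0,0.997,0]}]' 0 60
python3 - <<'E'
from h import *
c=robot.camera("wrist"); save(c,"pics/w6.png"); s=robot.sense(); print(s["tcp_pos"],s["ee_rot"],s["ft_force"])
E
```

```text
t: 10.85
tcp_pos: [0.6022, 0.1092, 0.1166]
ee_rot: [-90.0, -0.0, 0.6]
ft_force: [0.5, -0.7, -1.5]
opening: 0.101
[0.60214612 0.10910351 0.11663262] [-8.99934394e+01 -1.33840358e-02  7.47369872e-01] [-0.30743365 -0.39572667 -2.11172446]
```

View pics/w6.png

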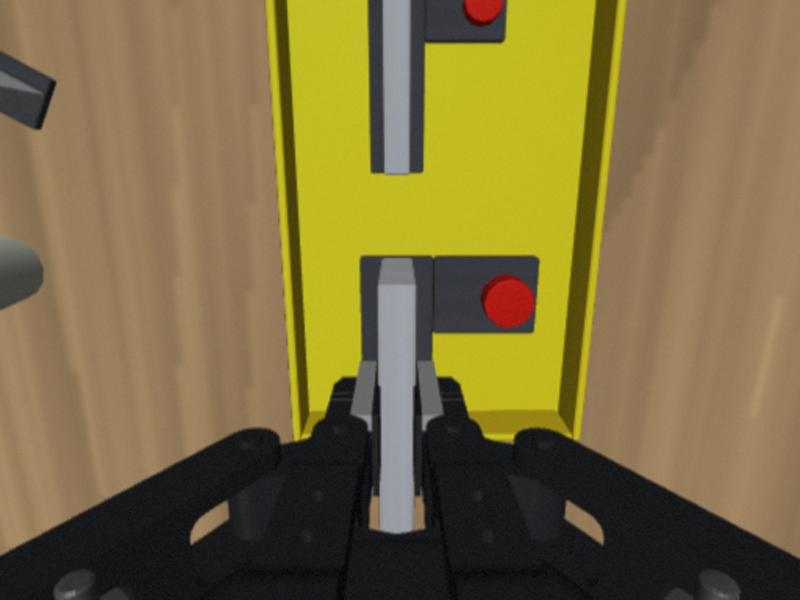

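```bash
python3 -m pendant '[{"travel":[0,3,0],"rot":[0,0,0]},{"travel":[0,5.5,0],"rot":[0,0,0]},{"travel":[0,6.8,0],"rot":[0,0,0]},{"travel":[0,7.4,0],"rot":[0,0,0]},{"travel":[0,7.5,0],"rot":[0,0,0]},{"travel":[0,7.5,0],"rot":[0,0,0]},{"travel":[0,7.5,0],"rot":[0,0,0]}]'
python3 -m pendant '[{"travel":[0,0,0],"rot":[0,0,0]},{"travel":[0,0,0],"rot":[0,0,0]},{"travel":[0,0,0],"rot":[0,0,0]},{"travel":[0,0,0],"rot":[0,0,0]},{"travel":[0,0,0],"rot":[0,0,0]},{"travel":[0,-3,0],"rot":[0,0,0]},{"travel":[0,-6,0],"rot":[0,0,0]},{"travel":[0,-9,0],"rot":[0,0,0]},{"travel":[0,-10,0],"rot":[0,0,0]},{"travel":[0,-10,0],"rot":[0,0,0]}]' 0.5
python3 - <<'E'
from h import *
c=robot.camera("wrist"); save(c,"pics/w7.png"); s=robot.sense(); print(s["tcp_pos"],s["ee_rot"],s["ft_force"])
E
```

```text
t: 11.48
tcp_pos: [0.6026, 0.109, 0.0422]
ee_rot: [-90.0, -0.1, 0.7]
ft_force: [0.3, 0.8, -1.8]
opening: 0.103
t: 12.32
tcp_pos: [0.6033, 0.1091, 0.1445]
ee_rot: [-90.0, -0.3, 0.7]
ft_force: [0.7, 0.1, -0.0]
opening: 0.501
[0.60259131 0.10906732 0.1422846 ] [-89.99057707  -0.12316656   0.6926805 ] [-0.2955289  -0.00790522 -0.88425332]
```

View pics/w7.png

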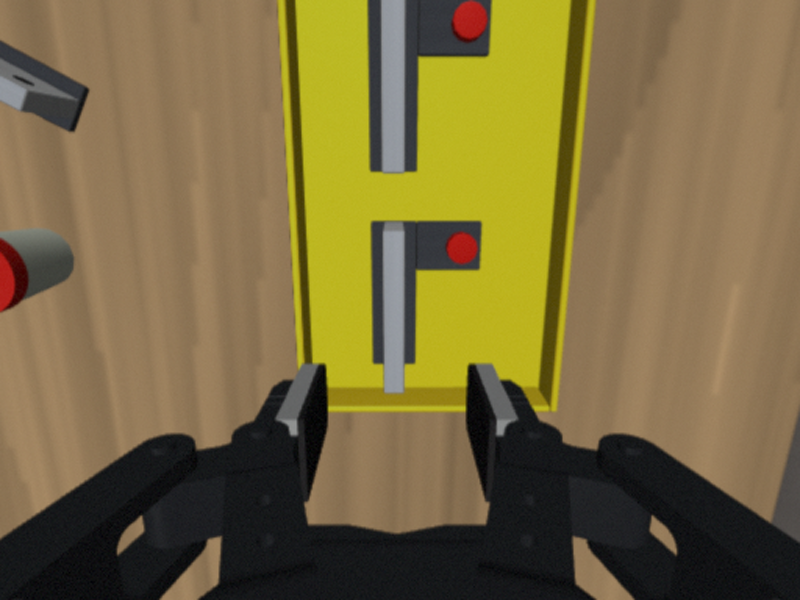

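```bash
python3 -m pendant '[{"travel":[-19.38,3.5,11.39],"rot":[0,-1.075,0]},{"travel":[-19.38,3.5,11.39],"rot":[0,-1.075,0]},{"travel":[-19.38,3.5,11.39],"rot":[0,-1.075,0]},{"travel":[-19.38,3.5,11.39],"rot":[0,-1.075,0]},{"travel":[-19.38,3.5,11.39],"rot":[0,-1.075,0]},{"travel":[-19.38,3.5,11.39],"rot":[0,-1.075,0]},{"travel":[-19.38,3.5,11.39],"rot":[0,-1.075,0]},{"travel":[-19.38,3.5,11.39],"rot":[0,-1.075,0]},{"travel":[-19.38,3.5,11.39],"rot":[0,-1.075,0]},{"travel":[-19.38,3.5,11.39],"rot":[0,-1.075,0]},{"travel":[-19.38,3.5,11.39],"rot":[0,-1.075,0]},{"travel":[-19.38,5.5,11.39],"rot":[0,-1.075,0]},{"travel":[-19.38,8,11.39],"rot":[0,-1.075,0]},{"travel":[-19.38,10,11.39],"rot":[0,-1.075,0]},{"travel":[-19.38,10.5,11.39],"rot":[0,-1.075,0]},{"travel":[-19.38,10.5,11.39],"rot":[0,-1.075,0]}]'
python3 - <<'E'
from h import *
c=robot.camera("wrist"); save(c,"pics/w8.png"); s=robot.sense(); print(s["tcp_pos"],s["ee_rot"],s["ft_force"])
E
```

```text
t: 13.7
tcp_pos: [0.4061, 0.2202, 0.0349]
ee_rot: [-89.9, 0.1, 62.1]
ft_force: [0.4, -0.7, 0.3]
opening: 0.498
[0.40682649 0.22048705 0.0362394 ] [-8.99469569e+01  4.65296616e-02  6.21829455e+01] [-0.48355901  0.18062045 -0.05605315]
```

View pics/w8.png

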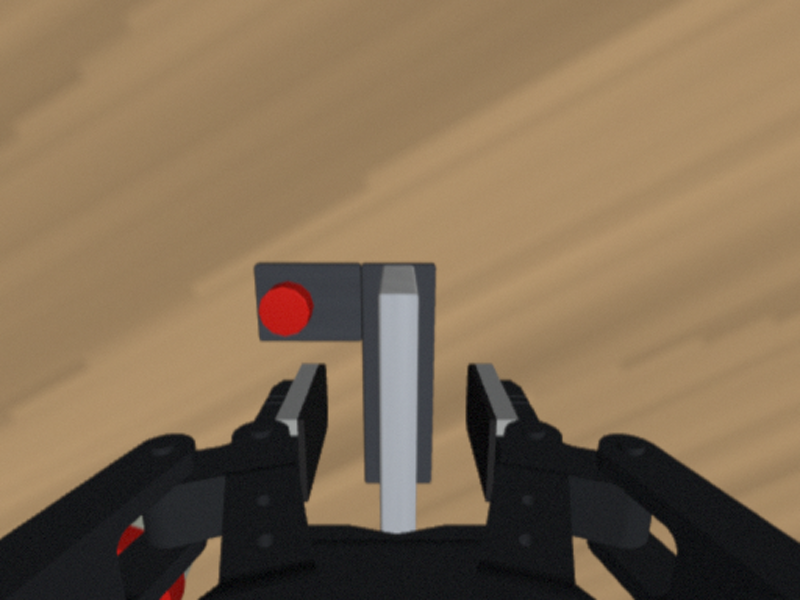

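```bash
python3 -m pendant '[{"travel":[0,0,0],"rot":[0,0,0]},{"travel":[0,0,0],"rot":[0,0,0]},{"travel":[0,0,0],"rot":[0,0,0]},{"travel":[0,0,0],"rot":[0,0,0]},{"travel":[0,0,0],"rot":[0,0,0]},{"travel":[0,0,0],"rot":[0,0,0]},{"travel":[0,0,0],"rot":[0,0,0]},{"travel":[0,-2,0],"rot":[0,0,0]},{"travel":[0,-5,0],"rot":[0,0,0]},{"travel":[0,-8,0],"rot":[0,0,0]},{"travel":[0,-8,0],"rot":[0,0,0]}]' 0 60
python3 -m pendant '[{"travel":[-20.67,0,-38.3],"rot":[0,0.941,0]},{"travel":[-20.67,0,-38.3],"rot":[0,0.941,0]},{"travel":[-20.67,0,-38.3],"rot":[0,0.941,0]},{"travel":[-20.67,0,-38.3],"rot":[0,0.941,0]},{"travel":[-20.67,0,-38.3],"rot":[0,0.941,0]},{"travel":[-20.67,0,-38.3],"rot":[0,0.941,0]},{"travel":[-20.67,0,-38.3],"rot":[0,0.941,0]},{"travel":[-20.67,0,-38.3],"rot":[0,0.941,0]},{"travel":[-20.67,0,-38.3],"rot":[0,0.941,0]},{"travel":[-20.67,0,-38.3],"rot":[0,0.941,0]},{"travel":[-20.67,0,-38.3],"rot":[0,0.941,0]},{"travel":[-20.67,0,-38.3],"rot":[0,0.941,0]},{"travel":[-20.67,0,-38.3],"rot":[0,0.941,0]},{"travel":[-20.67,0,-38.3],"rot":[0,0.941,0]}]'
python3 - <<'E'
from h import *
c=robot.camera("wrist"); save(c,"pics/w9.png"); s=robot.sense(); print(s["tcp_pos"],s["ee_rot"],s["ft_force"])
E
```

```text
t: 14.67
tcp_pos: [0.4091, 0.2214, 0.1221]
ee_rot: [-90.3, -0.3, 62.3]
ft_force: [1.8, 0.6, -0.5]
opening: 0.101
t: 15.83
tcp_pos: [0.6495, -0.1401, 0.1161]
ee_rot: [-90.0, 0.0, 8.4]
ft_force: [-0.5, 0.7, -0.9]
opening: 0.102
[ 0.64951052 -0.13974223  0.11634201] [-8.99805185e+01  8.38860205e-03  8.39343539e+00] [ 1.07940075  0.12025268 -1.40117251]
```

View pics/w9.png

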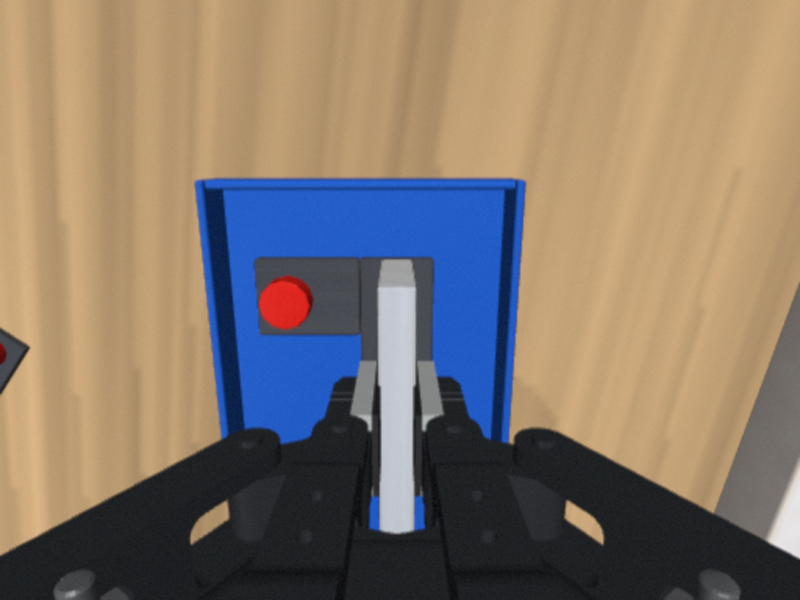

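Aligned over the empty half of the blue bin; lowering and releasing.

```bash
python3 -m pendant '[{"travel":[0,3,0],"rot":[0,0,0]},{"travel":[0,5.5,0],"rot":[0,0,0]},{"travel":[0,6.8,0],"rot":[0,0,0]},{"travel":[0,7.4,0],"rot":[0,0,0]},{"travel":[0,7.5,0],"rot":[0,0,0]},{"travel":[0,7.5,0],"rot":[0,0,0]},{"travel":[0,7.5,0],"rot":[0,0,0]}]'
python3 -m pendant '[{"travel":[0,0,0],"rot":[0,0,0]},{"travel":[0,0,0],"rot":[0,0,0]},{"travel":[0,0,0],"rot":[0,0,0]},{"travel":[0,0,0],"rot":[0,0,0]},{"travel":[0,0,0],"rot":[0,0,0]},{"travel":[0,-3,0],"rot":[0,0,0]},{"travel":[0,-6,0],"rot":[0,0,0]},{"travel":[0,-9,0],"rot":[0,0,0]},{"travel":[0,-10,0],"rot":[0,0,0]},{"travel":[0,-10,0],"rot":[0,0,0]}]' 0.5
python3 - <<'E'
from h import *
c=robot.camera("wrist"); save(c,"pics/w10.png"); s=robot.sense(); print(s["tcp_pos"],s["ee_rot"],s["ft_force"])
E
```

```text
t: 16.47
tcp_pos: [0.6502, -0.1403, 0.0423]
ee_rot: [-90.0, -0.1, 8.4]
ft_force: [0.3, -0.3, -1.4]
opening: 0.104
t: 17.3
tcp_pos: [0.651, -0.1409, 0.1449]
ee_rot: [-90.1, -0.3, 8.4]
ft_force: [-0.0, -0.5, -0.4]
opening: 0.497
[ 0.65035561 -0.14069588  0.14256742] [-90.05587548  -0.12128784   8.36415776] [-0.00281309 -1.08778724 -1.42336188]
```

View pics/w10.png

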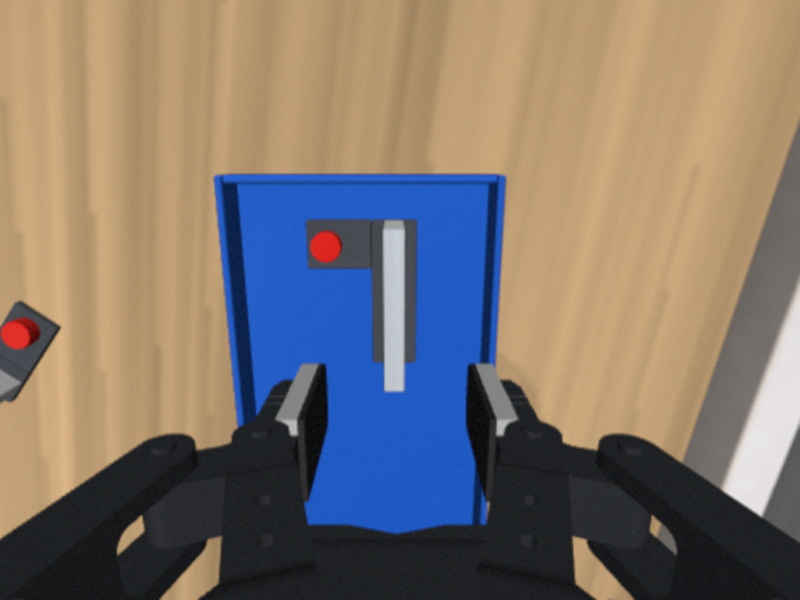

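```bash
python3 -m pendant '[{"travel":[-24.93,3.5,-3.32],"rot":[0,-0.904,0]},{"travel":[-24.93,3.5,-3.32],"rot":[0,-0.904,0]},{"travel":[-24.93,3.5,-3.32],"rot":[0,-0.904,0]},{"travel":[-24.93,3.5,-3.32],"rot":[0,-0.904,0]},{"travel":[-24.93,3.5,-3.32],"rot":[0,-0.904,0]},{"travel":[-24.93,3.5,-3.32],"rot":[0,-0.904,0]},{"travel":[-24.93,3.5,-3.32],"rot":[0,-0.904,0]},{"travel":[-24.93,3.5,-3.32],"rot":[0,-0.904,0]},{"travel":[-24.93,3.5,-3.32],"rot":[0,-0.904,0]},{"travel":[-24.93,3.5,-3.32],"rot":[0,-0.904,0]},{"travel":[-24.93,3.5,-3.32],"rot":[0,-0.904,0]},{"travel":[-24.93,5.5,-3.32],"rot":[0,-0.904,0]},{"travel":[-24.93,8,-3.32],"rot":[0,-0.904,0]},{"travel":[-24.93,10,-3.32],"rot":[0,-0.904,0]},{"travel":[-24.93,10.5,-3.32],"rot":[0,-0.904,0]},{"travel":[-24.93,10.5,-3.32],"rot":[0,-0.904,0]}]'
python3 - <<'E'
from h import *
c=robot.camera("wrist"); save(c,"pics/w11.png"); s=robot.sense(); print(s["tcp_pos"],s["ee_rot"],s["ft_force"])
E
```

```text
t: 18.68
tcp_pos: [0.4077, -0.209, 0.035]
ee_rot: [-89.8, -0.0, 60.1]
ft_force: [0.6, -0.3, 0.0]
opening: 0.503
[ 0.40819378 -0.20941961  0.03626755] [-8.99278810e+01 -1.40978415e-02  6.01411311e+01] [ 0.44229764 -0.26061149  0.58767595]
```

View pics/w11.png

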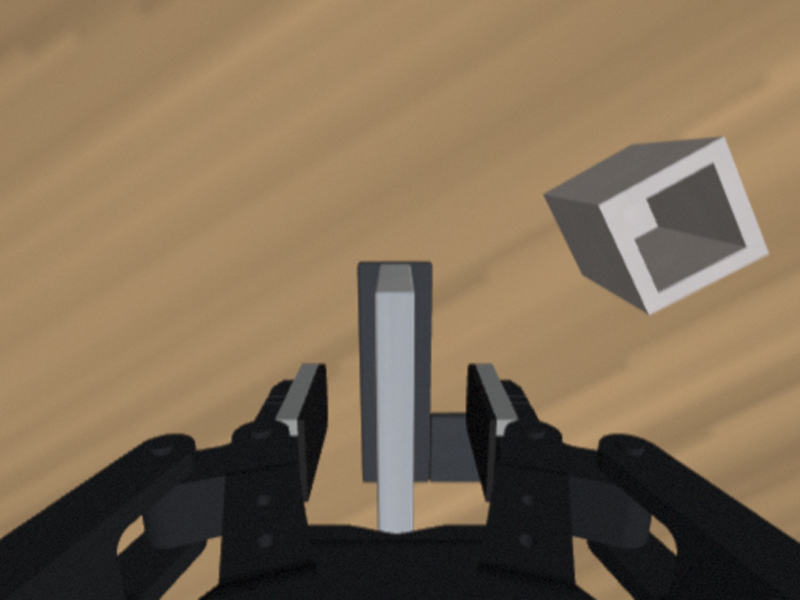

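```bash
python3 -m pendant '[{"travel":[0,0,0],"rot":[0,0,0]},{"travel":[0,0,0],"rot":[0,0,0]},{"travel":[0,0,0],"rot":[0,0,0]},{"travel":[0,0,0],"rot":[0,0,0]},{"travel":[0,0,0],"rot":[0,0,0]},{"travel":[0,0,0],"rot":[0,0,0]},{"travel":[0,0,0],"rot":[0,0,0]},{"travel":[0,-2,0],"rot":[0,0,0]},{"travel":[0,-5,0],"rot":[0,0,0]},{"travel":[0,-8,0],"rot":[0,0,0]},{"travel":[7.77,-8,-21.31],"rot":[0,0.904,0]},{"travel":[7.77,-8,-21.31],"rot":[0,0.904,0]},{"travel":[7.77,-8,-21.31],"rot":[0,0.904,0]},{"travel":[7.77,-8,-21.31],"rot":[0,0.904,0]},{"travel":[7.77,-8,-21.31],"rot":[0,0.904,0]},{"travel":[7.77,-8,-21.31],"rot":[0,0.904,0]},{"travel":[7.77,-8,-21.31],"rot":[0,0.904,0]},{"travel":[7.77,-8,-21.31],"rot":[0,0.904,0]},{"travel":[7.77,-8,-21.31],"rot":[0,0.904,0]},{"travel":[7.77,-8,-21.31],"rot":[0,0.904,0]}]' 0 60
python3 - <<'E'
from h import *
c=robot.camera("wrist"); save(c,"pics/w12.png"); s=robot.sense(); print(s["tcp_pos"],s["ee_rot"],s["ft_force"])
c=robot.camera("scene"); save(c,"pics/s12.png",(200,160,360,290))
E
```

```text
t: 20.4
tcp_pos: [0.6315, -0.2482, 0.1166]
ee_rot: [-90.0, -0.0, 8.5]
ft_force: [0.0, 0.3, -1.8]
opening: 0.1
[ 0.63146118 -0.24829324  0.11665311] [-9.00028878e+01 -1.32765469e-02  8.46264053e+00] [-0.00691312  0.06508039 -1.52199274]
```

View pics/w12.png

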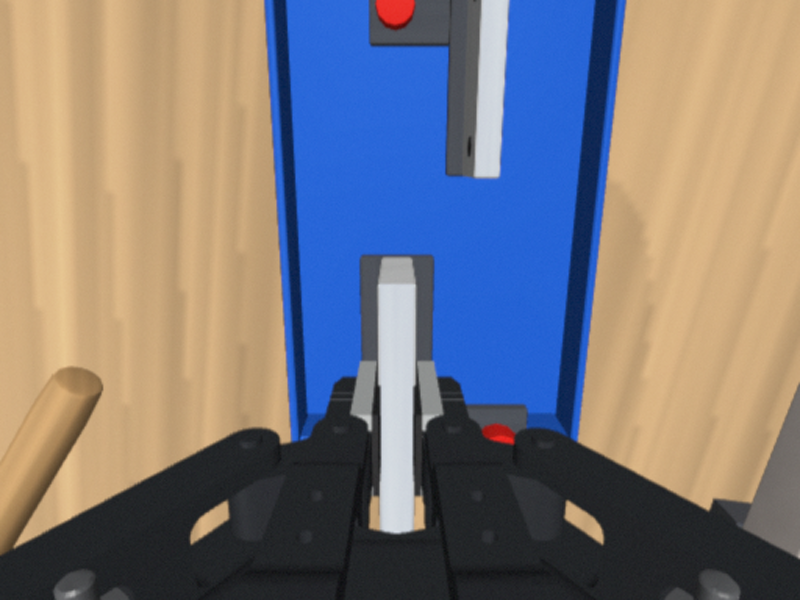

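View pics/s12.png

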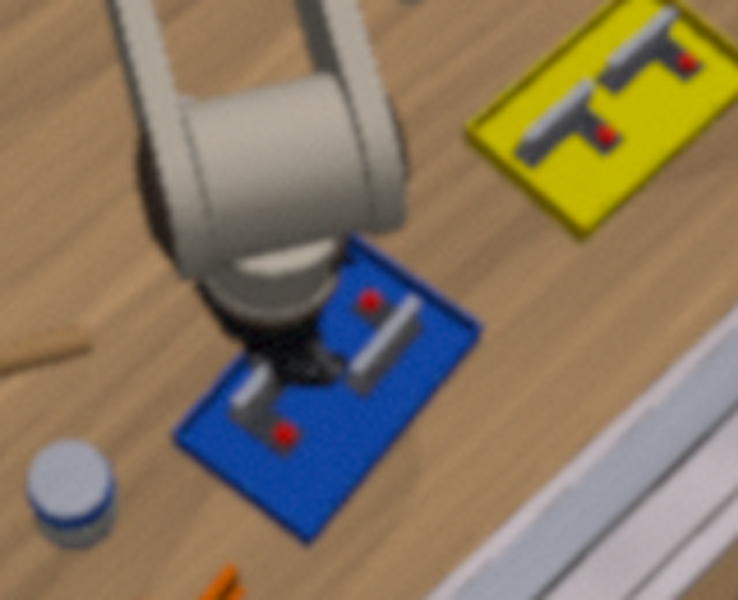

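```bash
python3 -m pendant '[{"travel":[0,3,0],"rot":[0,0,0]},{"travel":[0,5.5,0],"rot":[0,0,0]},{"travel":[0,6.8,0],"rot":[0,0,0]},{"travel":[0,7.4,0],"rot":[0,0,0]},{"travel":[0,7.5,0],"rot":[0,0,0]},{"travel":[0,7.5,0],"rot":[0,0,0]},{"travel":[0,7.5,0],"rot":[0,0,0]}]'
python3 -m pendant '[{"travel":[0,0,0],"rot":[0,0,0]},{"travel":[0,0,0],"rot":[0,0,0]},{"travel":[0,0,0],"rot":[0,0,0]},{"travel":[0,0,0],"rot":[0,0,0]},{"travel":[0,0,0],"rot":[0,0,0]},{"travel":[0,-3,0],"rot":[0,0,0]},{"travel":[0,-7,0],"rot":[0,0,0]},{"travel":[0,-11,0],"rot":[0,0,0]},{"travel":[0,-20,0],"rot":[0,0,0]},{"travel":[0,-35.9,0],"rot":[0,0,0]},{"travel":[0,-35.9,0],"rot":[0,0,0]},{"travel":[0,-35.9,0],"rot":[0,0,0]},{"travel":[0,-35.9,0],"rot":[0,0,0]},{"travel":[0,-35.9,0],"rot":[0,0,0]},{"travel":[0,-35.9,0],"rot":[0,0,0]},{"travel":[0,-35.9,0],"rot":[0,0,0]}]' 0.5
```

```text
t: 21.08
tcp_pos: [0.6319, -0.2485, 0.0422]
ee_rot: [-90.0, -0.1, 8.4]
ft_force: [0.9, -0.1, -2.8]
opening: 0.104
t: 22.42
tcp_pos: [0.6318, -0.2484, 0.403]
ee_rot: [-90.1, -0.2, 8.4]
ft_force: [0.2, -0.6, -1.1]
opening: 0.5
```

```bash
python3 -m pendant '[{"travel":[-4.72,0,23.79],"rot":[0,1.717,0]},{"travel":[-4.72,0,23.79],"rot":[0,1.717,0]},{"travel":[-4.72,0,23.79],"rot":[0,1.717,0]},{"travel":[-4.72,0,23.79],"rot":[0,1.717,0]},{"travel":[-4.72,0,23.79],"rot":[0,1.717,0]},{"travel":[-4.72,0,23.79],"rot":[0,1.717,0]},{"travel":[-4.72,0,23.79],"rot":[0,1.717,0]},{"travel":[-4.72,0,23.79],"rot":[0,1.717,0]},{"travel":[-4.72,0,23.79],"rot":[0,1.717,0]},{"travel":[-4.72,0,23.79],"rot":[0,1.717,0]},{"travel":[-4.72,0,23.79],"rot":[0,1.717,0]},{"travel":[-4.72,0,23.79],"rot":[0,1.717,0]},{"travel":[-4.72,0,23.79],"rot":[0,1.717,0]},{"travel":[-4.72,0,23.79],"rot":[0,1.717,0]},{"travel":[-4.72,0,23.79],"rot":[0,1.717,0]},{"travel":[-4.72,0,23.79],"rot":[0,1.717,0]},{"travel":[-4.72,0,23.79],"rot":[0,1.717,0]}]'
python3 - <<'E'
from h import *
c=robot.camera("wrist"); save(c,"pics/w13.png"); s=robot.sense(); print(s["t"],s["tcp_pos"],s["ee_rot"],s["ft_force"])
cs=robot.camera("scene"); save(cs,"pics/s13.png",(120,110,420,300))
boxes=[]
for X in [(.601,.213),(.6022,.109),(.6499,-.1407),(.6315,-.2485)]:
    u,v=proj(c,[*X,.046]); boxes.append((max(0,int(u-35)),max(0,int(v-22)),int(u+35),int(v+22)))
webs(c,boxes,[.046]*4,140)
E
```

```text
t: 23.83
tcp_pos: [0.5502, -0.0198, 0.3997]
ee_rot: [-90.0, 0.0, -89.8]
ft_force: [0.1, 0.1, -0.7]
opening: 0.502
23.8833 [ 0.55021329 -0.01983673  0.3998739 ] [-9.00389456e+01  1.20935296e-02 -8.98233216e+01] [-0.58488424 -0.77960326  0.78823569]
n 347 mean [0.6    0.2152] rectc [599.6 213.8] size [ 8.5 78.7] web angle 90.9
n 377 mean [0.6014 0.1081] rectc [601.4 108.3] size [ 8.5 77.9] web angle 90.3
n 391 mean [ 0.6492 -0.1419] rectc [ 649.2 -141.2] size [ 9.6 79.4] web angle 98.3
n 379 mean [ 0.6309 -0.2496] rectc [ 630.7 -249.2] size [ 9.6 78.3] web angle 98.4
```

View pics/w13.png

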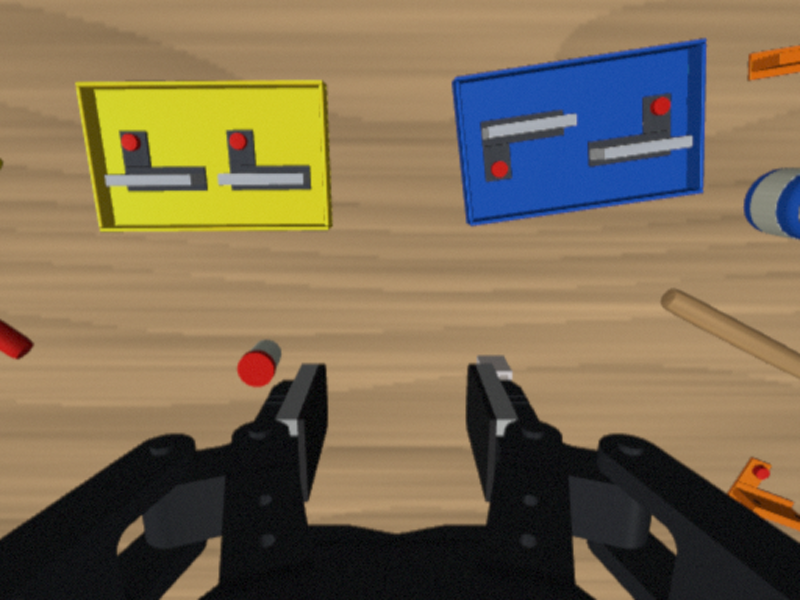

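View pics/s13.png

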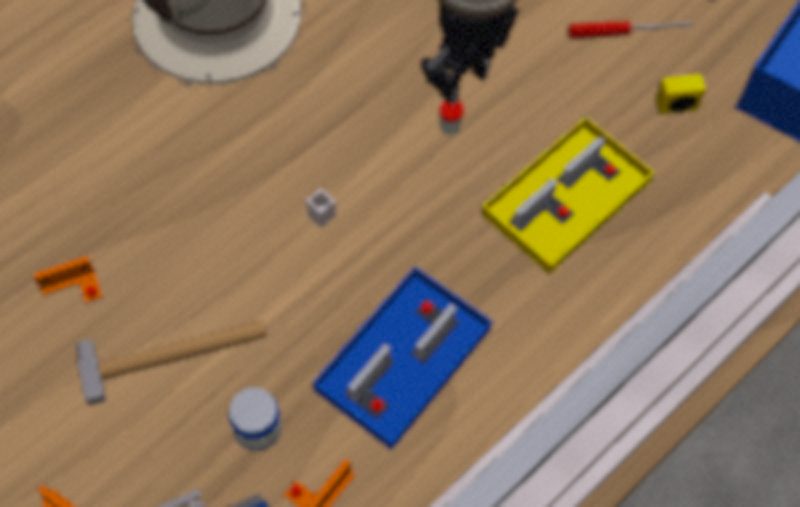

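```bash
python3 -c "
from workcell import robot; print(robot.job_done())"
```

```text
the job is handed in; nothing more can be done
None
```

All four brackets are sorted and the job is handed in, at about 24 s of the 72 s allowed. The two left-hand brackets are in the blue bin. The two right-hand ones, including the one that started in the blue bin, are in the yellow bin.

- **Placement:** in the final wrist and scene pictures every bracket stands on its base inside its bin, clear of the walls and of the other bracket. The measured web tops came out about 78–79 mm by 8.5–9.6 mm (true size 80 × 10 mm), and each is within about 2 mm and 1° of where I meant to put it.
- **Other items:** the pot, offcut, tin and mallet look unmoved in before-and-after pictures, and I did not go near the orange look-alikes, the screwdriver or the tape.
- **Forces:** the highest force I read was about 7 N, when the gripper first closed on the bracket in the blue bin. I only read it at the end of each move, so brief peaks in between would not show. The later readings stayed under 3 N.

No check failed. The only thing the networks got wrong was reporting some extra bins in the first overhead picture. I worked out the bin and bracket positions from the pictures instead.

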